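# Nest the graded steel cups with their lips in line

### The job

Put the set of three steel cups away as one nest: set the medium cup inside the large one and the small cup inside the medium one, each standing upright on the floor of the next, with all three blue pouring lips pointing the same way. Leave the large cup standing where and as it is, and do not disturb the ring gauge or the brown bottle behind the cups.

Things in the scene. Friction and masses are not known exactly. Their poses are not given: they have to be found in the camera images.
- large_cup: Large straight round steel cup, three dark lines round the foot: outer diameter 90 mm, inner diameter 84 mm, 50 mm high, wall 3 mm, floor 4 mm thick, about 450 g. Origin: centre of its underside; z up; +x points to the lip. The blue pouring lip is 16 mm wide, clipped over the rim (3 mm above it, 2 mm inside the wall), and sticks out 13 mm. All cups stand on a 6 mm green mat.
- large_cup_lip (a point): Tip of the large cup's blue lip: 55 mm along the cup's +x axis from its centre line, at rim height (50 mm above its underside).
- medium_cup: Medium straight round steel cup, two dark lines round the foot: outer diameter 64 mm, inner diameter 58 mm, 76 mm high, wall 3 mm, floor 4 mm thick, about 160 g. Origin: centre of its underside; z up; +x points to the lip. The blue pouring lip is 16 mm wide, clipped over the rim (3 mm above it, 2 mm inside the wall), and sticks out 13 mm. Nested, its rim is 30 mm above the rim of the large cup.
- medium_cup_lip (a point): Tip of the medium cup's blue lip: 42 mm along the cup's +x axis from its centre line, at rim height (76 mm above its underside).
- small_cup: Small straight round steel cup, one dark line round the foot: outer diameter 40 mm, inner diameter 34 mm, 100 mm high, wall 3 mm, floor 4 mm thick, about 120 g. Origin: centre of its underside; z up; +x points to the lip. The blue pouring lip is 16 mm wide, clipped over the rim (3 mm above it, 2 mm inside the wall), and sticks out 13 mm. Nested, its rim is 28 mm above the rim of the medium cup.
- small_cup_lip (a point): Tip of the small cup's blue lip: 30 mm along the cup's +x axis from its centre line, at rim height (100 mm above its underside).
- the_ring_gauge: Bystander: flat bright steel ring, 64 mm across, 16 mm high, lying on the table; origin at the centre of its underside.
- the_dropper_bottle: Bystander: brown bottle with a black cap, 34 mm diameter, 70 mm high, upright; origin at the centre of its underside.
There are look-alikes about, which are no part of the job. Leave any purple look-alike of the medium_cup alone.

How it is judged:
At the end, for the whole second after the job is handed in: Medium cup in large, small in medium: upright within 0.12 rad, underside under 9 mm above that of the cup round it, centres within 14 and 13 mm, lips within 0.35 rad of the large cup's. Large cup upright (0.06 rad), moved under 40 mm, its lip under 50 mm. All at rest (0.02 m/s) (horizontal distance between medium_cup and large_cup below 0.014 m and z of medium_cup in the frame of large_cup between 0 and 0.009 m and angle between each of medium_cup, small_cup's own z axis and vertical below 0.12 rad and angle between the x axis of each of medium_cup, small_cup and the x axis of large_cup, either way round below 0.35 rad and x of each of medium_cup_lip, small_cup_lip in the frame of large_cup above 0 m and linear speed of each of medium_cup, small_cup, large_cup below 0.02 m/s and horizontal distance between small_cup and medium_cup below 0.013 m and z of small_cup in the frame of medium_cup between 0 and 0.009 m and angle between large_cup's own z axis and vertical below 0.06 rad and distance of large_cup from where it was at the start of the episode below 0.04 m and distance of large_cup_lip from where it was at the start of the episode below 0.05 m); the robot touches nothing.
It fails at once if the ring gauge was pushed more than 30 mm (distance of the_ring_gauge from where it was at the start of the episode above 0.03 m).
It fails at once if the bottle was pushed more than 30 mm or tipped (distance of the_dropper_bottle from where it was at the start of the episode above 0.03 m or angle between the_dropper_bottle's own z axis and vertical above 0.5 rad).
It also fails if it takes over 56 s, if anything falls off the work surface, if the arm or the gripper's body presses on something with over 40 N, if the wrist force passes 120 N, or if a joint passes its speed limit or range.

### The arm

A 6-joint arm with a two-finger parallel gripper is mounted at the origin on a cart in front of the work surface, level with it; the furniture and walls round the work are solid. World frame = base frame: x ahead of the robot, y to its left, z up, the work surface at z = 0. Lengths are in m, angles in rad, forces in N, time in s.
With the tool pointing down it reaches from about 0.35 to 0.875 m from the base axis. Payload 4.2 kg.
Tool frame: the origin (TCP) lies midway between the tips of the shut fingers; the grasp point (between the pads) lies 19 mm behind it (grasp_offset is the distance from the TCP to the grasp point, in m); z points along the fingers, y is the line along which they close (so a half turn about z gives the same grasp; the last joint's range is limited). The gripper opens to 87 mm and grips with 3 to 60 N. Pads are 19 mm wide; open, the fingers measure 117 mm over their backs; the gripper's body (75 mm by 190 mm) begins 51 mm behind the grasp point.
Start: joints at [-0.899, 0.385, 0.008, 0, -1.194, -0.259], TCP at [0.251, -0.572, 0.223] pointing down, gripper open.
Joint ranges: [-3.14, 3.14], [-1.21, 2.06], [-1.07, 1.41], [-3.16, 2.05], [-2.99, -0.16], [-3.1, 3.1]. Speed limits (rad/s): [2.79, 2.79, 3.14, 3.14, 3.14, 3.14].

### API

Orientations are given as a unit quaternion [x, y, z, w].
In Python, from station import * gives the robot as it stands.
- The arm moves only by the tool play_rows, never from a script. Its argument "series" is a list that holds one entry, the list of rows, each a list of 5 numbers: the shift along the tool's x, y, z in m, then the turn about the tool's z in rad, then the finger opening in m, from 0 to 0.087. In form: [[[tx, ty, tz, turn, claw], ...]]. A call has exactly 5 rows; each row is the pose to reach, as a shift and turn from the pose commanded when the call began, along the tool's axes at that moment; what a row does not reach only later rows make up. A row lasts 1/10 s, in which the tool goes at most 50 mm and 8.59 degrees, less where a joint would pass 70% of its speed; a pose out of reach is approached as far as the arm can. A call with a gripper value outside its range is refused whole. The fingers move at their own pace and stop on an object; "squeeze" is the grip in N (left out, the last holds). Time passes only in rows, so rows that repeat a pose let the fingers close, or fill a call up. It gives the time, the measured TCP pose, the force, the opening and the grip force at its end, in the units of the state.
- read_state(): the state, without advancing time (a new reading comes with each control period).
- grab_frame(name): name is "scene" or "top" or "wrist"; returns (picture, depth): 420x560x3 uint8, blue, green, red; 420x560 float32, m along the optical axis (not along the pixel's ray), 0 where there is no reading.
- get_calibration(name): a dict with "vertical_fov" (degrees; the focal length in pixels is half the picture's height over the tangent of half this angle, whatever the lens; pixels are square), "cx", "cy" (the principal point, pixels), "dist_coeffs" ([k1, k2, p1, p2, k3] as OpenCV has them; the pictures are not rectified), "view" (4x4, takes a point from world to camera coordinates); the wrist camera has in their place "hand_eye" (4x4, takes a point from camera to tool coordinates, whose origin is the TCP and whose axes are the flange's). Camera axes: x right, y down, z forward; pixel columns grow to the right and rows downward; lengths in m; the calibration is good to about 2 mm. A picture is of the moment at which its call begins: read the wrist's pose just before it. get_calibration takes no time and is no camera call.
- close_job(): hands the job in; it is judged then, once.
The state is a dict: "time": time; "joint_positions": joint angles; "joint_vel": joint speeds; "joint_torque": joint torques, N m; "tcp_pos": TCP position; "ee_rot": TCP orientation; "contact_force": force on the tool from outside, world axes, zero at the start; "wrist_torque": the same for the moment, N m; "width": finger opening in m; "grip_force": force on a finger pad.
Only numpy, scipy, OpenCV 4.12 (cv2) and the standard library are available. Lean on these libraries where they do the work, as an engineer would, in place of code of your own. Each camera call takes 0.05 s, during which the arm holds its last target. There are 200 camera calls.

## Working session

There is one attempt and no reset: what is moved stays moved. The work goes in short steps, Python scripts to look and compute and a tool call to move; the robot and the scene stay as the last step left them, time stands still between calls to the robot, and variables do not carry over. Pictures are saved under pics/ and viewed, at most 10 in all, crops included, and the job is handed in when it is done.

Besides the shell and the picture viewer there is one more tool, called after "Call:" as name(argument=value, ...) on one line, values as JSON. play_rows: Moves the arm, as the interface text tells. Its arguments: {"type":"object","properties":{"series":{"type":"array","items":{"type":"array","items":{"type":"array","items":{"type":"number"}}}},"squeeze":{"type":"number"}},"required":["series"]}

```bash
mkdir -p pics; cat > h.py <<'E'
from station import *
import numpy as np, cv2
from scipy.spatial.transform import Rotation as R
def K(c,h=420):
    f=h/2/np.tan(np.radians(c["vertical_fov"])/2)
    return np.array([[f,0,c["cx"]],[0,f,c["cy"]],[0,0,1]])
def campose(name,s=None):
    c=get_calibration(name)
    if name=="wrist":
        T=np.eye(4);T[:3,:3]=R.from_quat(s["ee_rot"]).as_matrix();T[:3,3]=s["tcp_pos"]
        return T@np.array(c["hand_eye"]),c
    return np.linalg.inv(np.array(c["view"])),c
def plane(uv,z,name,s=None):
    T,c=campose(name,s)
    n=cv2.undistortPoints(np.array(uv,float).reshape(-1,1,2),K(c),np.array(c["dist_coeffs"],float)).reshape(-1,2)
    d=np.c_[n,np.ones(len(n))]@T[:3,:3].T
    o=T[:3,3]
    return o+d*((z-o[2])/d[:,2])[:,None]
def depthpts(uv,z,name,s=None):
    T,c=campose(name,s)
    n=cv2.undistortPoints(np.array(uv,float).reshape(-1,1,2),K(c),np.array(c["dist_coeffs"],float)).reshape(-1,2)
    return (np.c_[n,np.ones(len(n))]*np.array(z)[:,None])@T[:3,:3].T+T[:3,3]
E
python3 - <<'E'
from h import *
s=read_state();print(s["time"],s["tcp_pos"],s["ee_rot"],s["width"])
for n in("top","scene"):
    p,d=grab_frame(n);cv2.imwrite(f"pics/{n}0.png",p);np.save(f"{n}0.npy",d)
    print(n,np.round(campose(n)[0],3).tolist())
E
```

```text
0.0 [ 0.25051006 -0.57194444  0.22146762] [-2.04873870e-01  9.78787783e-01  1.04677775e-03 -2.77701068e-04] 0.08693994037649186
top [[-0.017, -0.995, 0.097, 0.466], [-1.0, 0.018, 0.004, -0.086], [-0.006, -0.097, -0.995, 0.942], [0.0, 0.0, 0.0, 1.0]]
scene [[-0.677, -0.49, 0.549, -0.08], [-0.736, 0.43, -0.523, 0.535], [0.02, -0.758, -0.652, 0.837], [0.0, 0.0, 0.0, 1.0]]
```

View pics/top0.png

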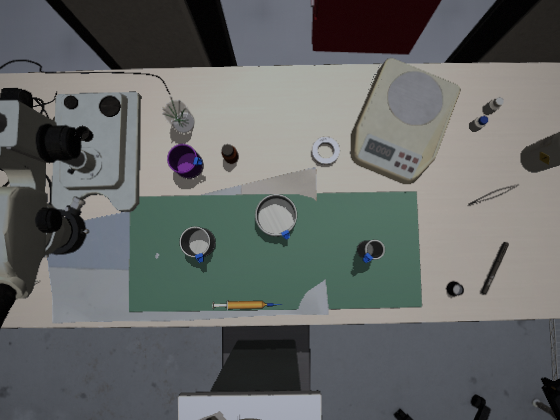

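View pics/scene0.png

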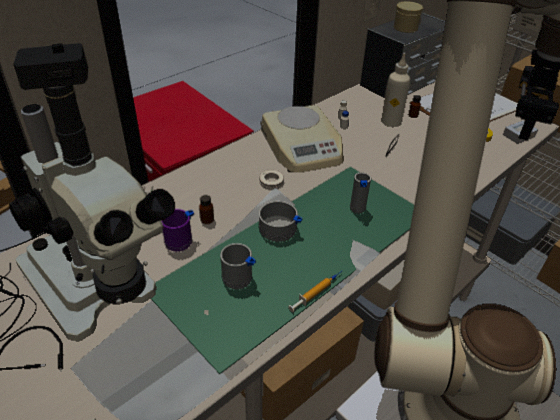

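The top view shows the large cup at (276,215), the medium at (197,241), the small at (373,249), the ring at (325,151) and the bottle at (230,155). The purple look-alike is at (185,160). There are two candidates for the medium cup: purple (185,160) and steel (197,241). The steel one fits the description because it stands on the mat, so I'll confirm it in a crop.

```bash
cat > cups.py <<'E'
from h import *
C={"large":(276,215,.056,.045,.0),"medium":(197,241,.082,.032,0),"small":(373,249,.106,.020,0)}
def lips(p):
    hsv=cv2.cvtColor(p,cv2.COLOR_BGR2HSV)
    return cv2.inRange(hsv,(105,130,60),(125,255,255))
E
python3 - <<'E'
from cups import *
p=cv2.imread("pics/top0.png");d=np.load("top0.npy")
m=lips(p);n,l,st,ce=cv2.connectedComponentsWithStats(m)
B=[ce[i] for i in range(1,n) if st[i,4]>12];print([ (np.round(b).tolist()) for b in B])
v,u=np.mgrid[:420,:560];ok=(d>0)
for k,(cu,cv,zr,r,_) in C.items():
    q=ok&(np.hypot(u-cu,v-cv)<32)
    P=depthpts(np.c_[u[q],v[q]],d[q],"top")
    w=np.abs(P[:,2]-zr)<.006;Q=P[w]
    pix=np.c_[u[q],v[q]][w]
    bl=m[q][w]>0
    Q2=Q[~bl]
    # rim circle LSQ on outermost w/ min enclosing
    A=np.c_[2*Q2[:,:2],np.ones(len(Q2))];x=np.linalg.lstsq(A,(Q2[:,:2]**2).sum(1),rcond=None)[0]
    rr=np.sqrt(x[2]+x[0]**2+x[1]**2)
    b=min(B,key=lambda b:np.hypot(b[0]-cu,b[1]-cv));L=plane([b],zr,"top")[0]
    print(k,len(Q),"z",Q[:,2].mean().round(4),"c",x[:2].round(4),"r",rr.round(4),"lip",L.round(4),"ang",np.arctan2(L[1]-x[1],L[0]-x[0]).round(3),"dist",np.hypot(L[1]-x[1],L[0]-x[0]).round(4))
for k,uv,z in(("ring",(325,151),.016),("bottle",(230,155),.07),("purple",(185,160),.08),("micro",(100,230),.15)): print(k,plane([uv],z,"top")[0].round(3))
for (u0,v0) in((100,230),(60,140),(75,145),(60,225)): print(u0,v0,depthpts([(u0,v0)],[d[v0,u0]],"top").round(3))
cv2.imwrite("pics/crop.png",cv2.resize(p[130:280,150:410],None,fx=3,fy=3,interpolation=cv2.INTER_CUBIC))
E
```

```text
[[484.0, 119.0], [197.0, 161.0], [286.0, 234.0], [199.0, 257.0], [367.0, 258.0], [272.0, 304.0]]
large 261 z 0.0562 c [ 0.5451 -0.0676] r 0.0434 lip [ 0.5015 -0.0879  0.056 ] ang -2.706 dist 0.048
medium 223 z 0.0819 c [0.4883 0.1017] r 0.031 lip [0.4561 0.0926 0.082 ] ang -2.867 dist 0.0335
small 159 z 0.1061 c [ 0.4664 -0.2658] r 0.0182 lip [ 0.4499 -0.2512  0.106 ] ang 2.417 dist 0.0221
ring [ 0.692 -0.182  0.016]
bottle [0.674 0.029 0.07 ]
purple [0.663 0.124 0.08 ]
micro [0.512 0.272 0.15 ]
100 230 [[0.521 0.339 0.   ]]
60 140 [[0.652 0.279 0.292]]
75 145 [[0.65  0.266 0.267]]
60 225 [[0.512 0.267 0.304]]
```

View pics/crop.png

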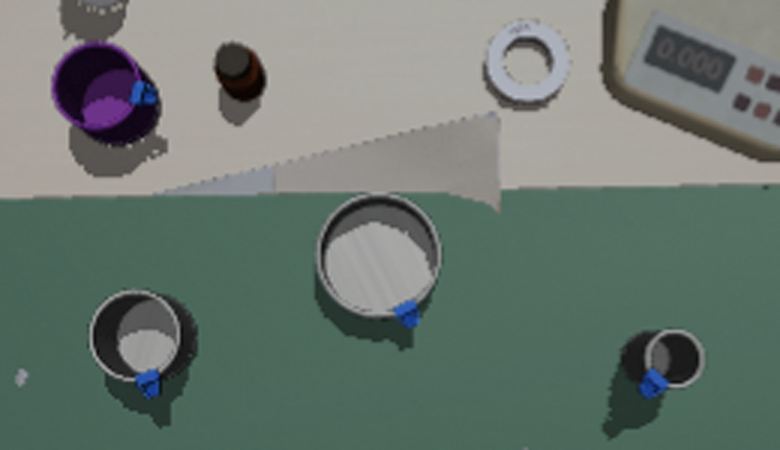

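The crop confirms it: the steel cup at crop (135,335) is the medium cup and the purple one at (98,85) is the look-alike. Circle radii from depth match all three sizes.

```bash
cat >> h.py <<'E'
def to(x,y,z,a):
    s=read_state();M=R.from_quat(s["ee_rot"]).as_matrix()
    t=M.T@(np.array([x,y,z])-s["tcp_pos"]);c=np.arctan2(M[1,0],M[0,0])
    w=(c-a+np.pi)%(2*np.pi)-np.pi
    print("t",round(float(s["time"]),2),"tcp",np.round(s["tcp_pos"],4),"ang",round(float(c),3),"j",np.round(s["joint_positions"],2),"w",round(float(s["width"]),4),"F",np.round(s["contact_force"],1))
    print("MOVE",np.round(t,4),"turn",round(float(w),3))
E
python3 - <<'E'
from h import *
d=np.load("top0.npy");v,u=np.mgrid[:420,:560];q=d>0
P=depthpts(np.c_[u[q],v[q]],d[q],"top")
for lo,hi in((.05,.1),(.1,.2),(.2,.3),(.3,.5)):
    w=(P[:,2]>lo)&(P[:,2]<hi)&(P[:,0]>.35)&(P[:,0]<.62)&(P[:,1]>.14)
    if w.any(): i=P[w][:,1].argmin();print(lo,P[w][i].round(3))
to(.4883,.1017,.2,-2.867)
E
```

```text
0.05 [0.618 0.287 0.053]
0.1 [0.509 0.285 0.176]
0.2 [0.509 0.292 0.252]
0.3 [0.515 0.263 0.332]
t 0.1 tcp [ 0.2505 -0.572   0.2216] ang -2.729 j [-0.9   0.39  0.01 -0.   -1.19 -0.26] w 0.0869 F [-0.6 -0.7 -0.2]
MOVE [-0.488   0.5218  0.0226] turn 0.138
```

Call:
play_rows(series=[[[-0.033,0.035,0,0,0.087],[-0.066,0.07,0,0,0.087],[-0.1,0.106,0,0,0.087],[-0.133,0.142,0,0,0.087],[-0.166,0.178,0,0,0.087]]], squeeze=15)

```text
time: 0.6
tcp_pos: [0.3314, -0.3409, 0.2222]
ee_rot: [-0.205, 0.979, 0.0, -0.0]
contact_force: [0.9, 0.3, 0.5]
width: 0.0867
grip_force: 0.0
```

Call:
play_rows(series=[[[-0.033,0.035,0,0,0.087],[-0.066,0.07,0,0,0.087],[-0.1,0.106,0,0,0.087],[-0.133,0.142,0,0,0.087],[-0.166,0.178,0,0,0.087]]])

```text
time: 1.1
tcp_pos: [0.412, -0.1112, 0.2225]
ee_rot: [-0.205, 0.979, 0.0, 0.0]
contact_force: [1.9, 0.1, -0.5]
width: 0.0869
grip_force: 0.0
```

```bash
python3 -c "
from h import *
to(.4883,.1017,.2,-2.867)"
```

```text
t 1.1 tcp [ 0.412  -0.1112  0.2225] ang -2.729 j [ 0.12  0.04 -0.44 -0.   -1.09 -1.28] w 0.0869 F [ 1.9  0.1 -0.5]
MOVE [-0.1553  0.1644  0.0226] turn 0.138
```

Call:
play_rows(series=[[[-0.032,0.034,0.005,0.03,0.087],[-0.064,0.068,0.01,0.06,0.087],[-0.096,0.102,0.015,0.1,0.087],[-0.128,0.135,0.02,0.138,0.087],[-0.148,0.156,0.023,0.138,0.087]]])

```text
time: 1.6
tcp_pos: [0.4854, 0.0918, 0.1989]
ee_rot: [-0.138, 0.99, -0.0, -0.0]
contact_force: [0.3, 0.2, -0.3]
width: 0.0869
grip_force: 0.0
```

```bash
python3 - <<'E'
from h import *
s=read_state();p,d=grab_frame("wrist");cv2.imwrite("pics/w1.png",p)
to(.4883,.1017,.057,-2.867)
v,u=np.mgrid[:420,:560];q=d>0
P=depthpts(np.c_[u[q],v[q]],d[q],"wrist",s)
w=(np.abs(P[:,2]-.082)<.005)&(np.hypot(P[:,0]-.488,P[:,1]-.102)<.04)
Q=P[w];print(len(Q))
if len(Q)>20:
    A=np.c_[2*Q[:,:2],np.ones(len(Q))];x=np.linalg.lstsq(A,(Q[:,:2]**2).sum(1),rcond=None)[0];print(x[:2],np.sqrt(x[2]+x[:2]@x[:2]))
E
```

```text
t 1.65 tcp [0.487  0.0941 0.1984] ang -2.863 j [ 0.52  0.19 -0.34 -0.   -1.05 -1.81] w 0.0869 F [1.7 2.7 0.2]
MOVE [-0.0033  0.0069  0.1414] turn 0.004
943
[0.48664822 0.10302259] 0.030806970561261016
```

View pics/w1.png

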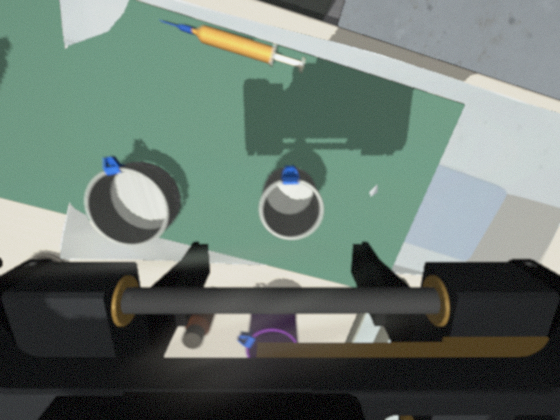

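The wrist view shows the medium cup at (291,208) with its lip at (290,176), square to the finger line. The large cup is at (133,203). I'll descend.

Call:
play_rows(series=[[[-0.002,0.007,0,0,0.087],[-0.002,0.007,0.02,0,0.087],[-0.002,0.007,0.04,0,0.087],[-0.002,0.007,0.05,0,0.087],[-0.002,0.007,0.05,0,0.087]]])

```text
time: 2.15
tcp_pos: [0.4839, 0.0953, 0.1484]
ee_rot: [-0.136, 0.991, -0.001, -0.002]
contact_force: [-0.4, -0.4, 0.3]
width: 0.0869
grip_force: 0.0
```

```bash
python3 -c "
from h import *
to(.4875,.1024,.057,-2.867)"
```

```text
t 2.15 tcp [0.4839 0.0953 0.1484] ang -2.868 j [ 0.52  0.24 -0.41 -0.   -0.92 -1.82] w 0.0869 F [-0.4 -0.4  0.3]
MOVE [-0.0057  0.0059  0.0913] turn -0.001
```

Call:
play_rows(series=[[[-0.005,0.005,0,0,0.087],[-0.005,0.005,0.01,0,0.087],[-0.005,0.005,0.02,0,0.087],[-0.005,0.005,0.03,0,0.087],[-0.005,0.005,0.03,0,0.087]]])

```text
time: 2.65
tcp_pos: [0.4872, 0.1019, 0.1177]
ee_rot: [-0.137, 0.991, -0.001, -0.002]
contact_force: [-0.2, -0.2, -0.2]
width: 0.0869
grip_force: 0.0
```

```bash
python3 -c "
from h import *
to(.4875,.1024,.057,-2.867)"
```

```text
t 2.65 tcp [0.4872 0.1019 0.1177] ang -2.867 j [ 0.53  0.28 -0.44 -0.   -0.85 -1.83] w 0.0869 F [-0.2 -0.2 -0.2]
MOVE [-0.0006  0.0004  0.0607] turn -0.0
```

Call:
play_rows(series=[[[0,0,0.02,0,0.087],[0,0,0.04,0,0.087],[0,0,0.055,0,0.087],[0,0,0.061,0,0.087],[0,0,0.061,0,0.087]]])

```text
time: 3.15
tcp_pos: [0.4882, 0.1023, 0.0579]
ee_rot: [-0.137, 0.991, -0.0, -0.001]
contact_force: [-0.2, 0.2, 0.3]
width: 0.0869
grip_force: 0.0
```

Call:
play_rows(series=[[[0,0,0,0,0.06],[0,0,0,0,0.055],[0,0,0,0,0.055],[0,0,0,0,0.055],[0,0,0,0,0.055]]], squeeze=20)

```text
time: 3.65
tcp_pos: [0.4889, 0.1026, 0.0591]
ee_rot: [-0.137, 0.991, 0.0, 0.001]
contact_force: [-1.3, -0.4, 2.9]
width: 0.0645
grip_force: 20.0
```

Call:
play_rows(series=[[[0,0,-0.02,0,0.055],[0,0,-0.045,0,0.055],[0,0,-0.07,0,0.055],[0,0,-0.08,0,0.055],[0,0,-0.08,0,0.055]]])

```text
time: 4.15
tcp_pos: [0.489, 0.1029, 0.1395]
ee_rot: [-0.137, 0.991, 0.001, 0.001]
contact_force: [1.0, -0.2, -2.5]
width: 0.0642
grip_force: 20.0
```

```bash
python3 - <<'E'
from h import *
s=read_state();p,d=grab_frame("wrist");cv2.imwrite("pics/w2.png",p)
v,u=np.mgrid[:420,:560];q=d>0
P=depthpts(np.c_[u[q],v[q]],d[q],"wrist",s)
w=(np.abs(P[:,2]-.056)<.004)&(np.hypot(P[:,0]-.545,P[:,1]+.0676)<.055)
Q=P[w];print(len(Q))
if len(Q)>20:
    A=np.c_[2*Q[:,:2],np.ones(len(Q))];x=np.linalg.lstsq(A,(Q[:,:2]**2).sum(1),rcond=None)[0];print(x[:2],np.sqrt(x[2]+x[:2]@x[:2]))
to(.5451,-.0676,.137,-2.706)
E
```

```text
1814
[ 0.54167724 -0.06656413] 0.04353771181504657
t 4.2 tcp [0.4881 0.1025 0.1382] ang -2.867 j [ 0.53  0.25 -0.42 -0.   -0.9  -1.83] w 0.0644 F [ 0.1 -0.5 -2.7]
MOVE [-0.0088 -0.1792  0.0011] turn -0.161
```

Call:
play_rows(series=[[[-0.001,-0.025,0,0,0.055],[-0.003,-0.07,0,-0.04,0.055],[-0.005,-0.115,0,-0.08,0.055],[-0.007,-0.158,0,-0.12,0.055],[-0.007,-0.178,0,-0.16,0.055]]])

```text
time: 4.7
tcp_pos: [0.543, -0.0697, 0.1362]
ee_rot: [-0.215, 0.977, 0.0, -0.002]
contact_force: [-0.3, -0.3, -1.9]
width: 0.0646
grip_force: 20.0
```

Call:
play_rows(series=[[[0,0,0,0,0.055],[0,0,0,0,0.055],[0,0,0,0,0.055],[0,0,0,0,0.055],[0,0,0,0,0.055]]])

```text
time: 5.2
tcp_pos: [0.5434, -0.066, 0.1385]
ee_rot: [-0.216, 0.976, 0.0, -0.0]
contact_force: [-0.3, -0.1, -2.1]
width: 0.0643
grip_force: 20.0
```

```bash
python3 - <<'E'
from cups import *
to(.5435,-.067,.062,-2.706)
p,d=grab_frame("top")
s=read_state();w,_=grab_frame("wrist")
cv2.imwrite("pics/w3.png",w)
c,_=grab_frame("scene");cv2.imwrite("pics/s3.png",cv2.resize(c[150:300,170:370],None,fx=4,fy=4))
E
```

```text
t 5.2 tcp [ 0.5434 -0.066   0.1385] ang -2.705 j [ 0.18  0.33 -0.3  -0.   -0.94 -1.31] w 0.0643 F [-0.3 -0.1 -2.1]
MOVE [ 0.0003 -0.001   0.0765] turn 0.001
```

View pics/s3.png

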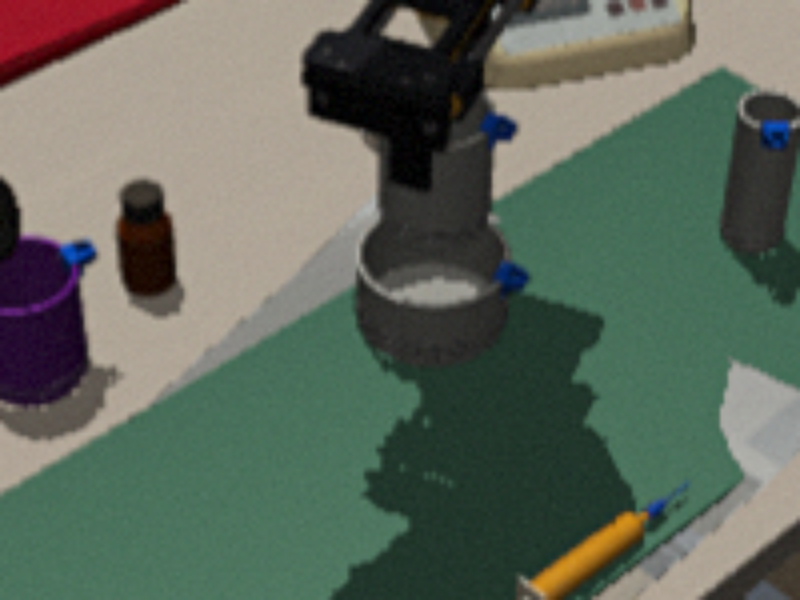

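The medium cup is held over the large one, with its lip at (500,125) above the large lip at (513,277), so they agree. I'll lower it.

Call:
play_rows(series=[[[0,0,0.012,0,0.055],[0,0,0.03,0,0.055],[0,0,0.045,0,0.055],[0,0,0.06,0,0.055],[0,0,0.066,0,0.055]]])

```text
time: 5.85
tcp_pos: [0.5421, -0.067, 0.0703]
ee_rot: [-0.215, 0.977, 0.0, -0.002]
contact_force: [-0.5, -0.7, -1.4]
width: 0.0644
grip_force: 20.0
```

Call:
play_rows(series=[[[0,0,0.002,0,0.055],[0,0,0.004,0,0.055],[0,0,0.006,0,0.055],[0,0,0.008,0,0.055],[0,0,0.008,0,0.055]]])

```text
time: 6.35
tcp_pos: [0.5436, -0.0669, 0.0646]
ee_rot: [-0.216, 0.976, 0.0, 0.0]
contact_force: [-0.7, 0.4, -1.9]
width: 0.0647
grip_force: 20.0
```

Call:
play_rows(series=[[[0,0,0.001,0,0.055],[0,0,0.002,0,0.055],[0,0,0.002,0,0.055],[0,0,0.002,0,0.087],[0,0,0.002,0,0.087]]])

```text
time: 6.85
tcp_pos: [0.5439, -0.0669, 0.0627]
ee_rot: [-0.216, 0.976, -0.0, 0.0]
contact_force: [0.1, 0.2, 0.6]
width: 0.0736
grip_force: 0.0
```

Call:
play_rows(series=[[[0,0,0,0,0.087],[0,0,0,0,0.087],[0,0,0,0,0.087],[0,0,0,0,0.087],[0,0,-0.01,0,0.087]]])

```text
time: 7.35
tcp_pos: [0.5424, -0.067, 0.0716]
ee_rot: [-0.216, 0.976, 0.0, -0.002]
contact_force: [-0.5, 0.2, -0.1]
width: 0.087
grip_force: 0.0
```

Call:
play_rows(series=[[[0,0,-0.03,0,0.087],[0,0,-0.06,0,0.087],[0,0,-0.1,0,0.087],[0,0,-0.125,0,0.087],[0,0,-0.13,0,0.087]]])

```text
time: 7.85
tcp_pos: [0.5456, -0.0669, 0.2074]
ee_rot: [-0.216, 0.976, -0.001, 0.004]
contact_force: [0.1, 0.2, -0.2]
width: 0.0871
grip_force: 0.0
```

```bash
python3 - <<'E'
from cups import *
p,d=grab_frame("scene");cv2.imwrite("pics/s4.png",cv2.resize(p[150:300,170:370],None,fx=4,fy=4))
to(.4664,-.2658,.21,2.417)
E
```

```text
t 7.9 tcp [ 0.5448 -0.0668  0.2059] ang -2.707 j [ 0.17  0.27 -0.21  0.   -1.09 -1.31] w 0.0869 F [ 0.5 -0.4  0.9]
MOVE [ 0.155  -0.1474 -0.0047] turn 1.16
```

View pics/s4.png

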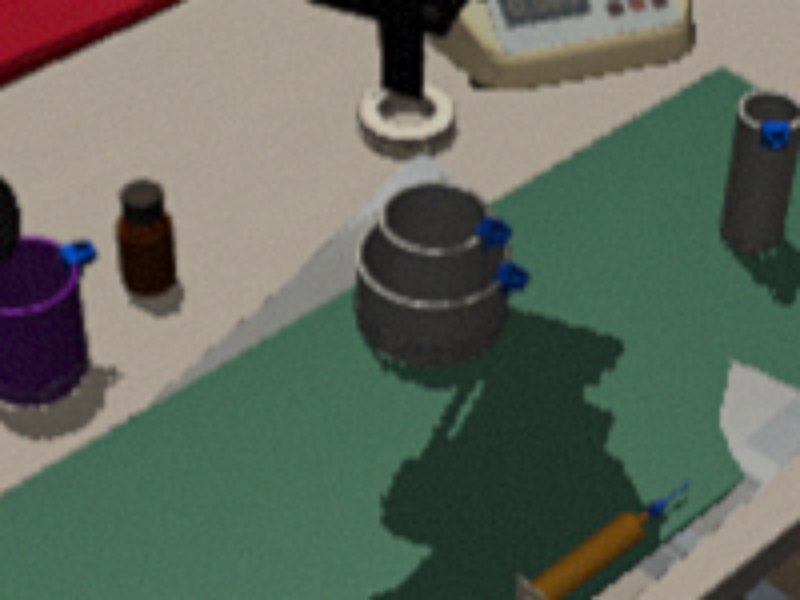

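The medium cup sits in the large one with its lip at (493,232) beside the large lip at (513,277), so it is aligned. Next is the small cup.

Call:
play_rows(series=[[[0.033,-0.03,0,0.13,0.087],[0.066,-0.06,0,0.26,0.087],[0.098,-0.092,0,0.39,0.087],[0.13,-0.123,0,0.52,0.087],[0.155,-0.147,0,0.65,0.087]]])

```text
time: 8.4
tcp_pos: [0.4629, -0.267, 0.2013]
ee_rot: [0.111, 0.994, 0.0, -0.001]
contact_force: [0.4, 0.5, 0.2]
width: 0.087
grip_force: 0.0
```

Call:
play_rows(series=[[[0,0,0,0.13,0.087],[0,0,0,0.26,0.087],[0,0,0,0.39,0.087],[0,0,0,0.51,0.087],[0,0,0,0.51,0.087]]])

```text
time: 8.9
tcp_pos: [0.464, -0.2653, 0.2013]
ee_rot: [0.355, 0.935, 0.0, -0.001]
contact_force: [-0.2, 0.2, 0.1]
width: 0.0871
grip_force: 0.0
```

```bash
python3 - <<'E'
from cups import *
s=read_state();p,d=grab_frame("wrist");cv2.imwrite("pics/w5.png",p)
v,u=np.mgrid[:420,:560]
P=depthpts(np.c_[u.ravel(),v.ravel()],d.ravel(),"wrist",s).reshape(420,560,3)
m=lips(p)>0
w=(d>0)&(np.abs(P[...,2]-.106)<.004)&(np.hypot(P[...,0]-.466,P[...,1]+.266)<.03)&~m
Q=P[w];A=np.c_[2*Q[:,:2],np.ones(len(Q))];x=np.linalg.lstsq(A,(Q[:,:2]**2).sum(1),rcond=None)[0];print(len(Q),x[:2],np.sqrt(x[2]+x[:2]@x[:2]))
w=(d>0)&m&(np.abs(P[...,2]-.106)<.012)&(np.hypot(P[...,0]-.466,P[...,1]+.266)<.045)
L=P[w].mean(0);print(w.sum(),L,np.arctan2(L[1]-x[1],L[0]-x[0]))
to(x[0],x[1],.083,2.417)
E
```

```text
457 [ 0.46540627 -0.26576817] 0.018376894515438492
310 [ 0.44882196 -0.25044548  0.10733499] 2.395714329304189
t 8.95 tcp [ 0.4642 -0.2653  0.2015] ang 2.419 j [-0.22  0.25 -0.24 -0.   -1.08 -2.08] w 0.0873 F [-1.3 -0.4  0.1]
MOVE [-0.0015  0.0005  0.1185] turn 0.002
```

View pics/w5.png

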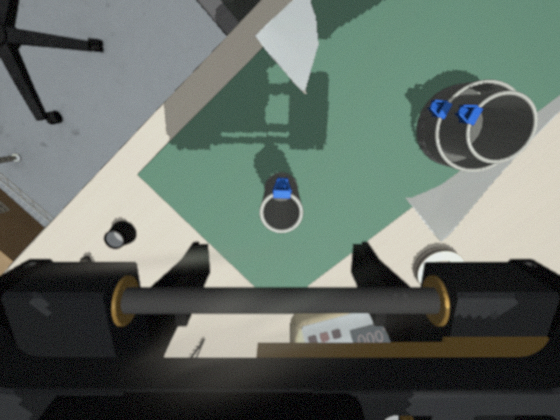

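The small cup is at (281,213) with its lip at (282,187), square to the fingers. I'll descend and grip.

Call:
play_rows(series=[[[-0.001,0,0.02,0,0.087],[-0.001,0,0.05,0,0.087],[-0.001,0,0.08,0,0.087],[-0.001,0,0.1,0,0.087],[-0.001,0,0.11,0,0.087]]])

```text
time: 9.45
tcp_pos: [0.4641, -0.2657, 0.0901]
ee_rot: [0.354, 0.935, -0.0, -0.002]
contact_force: [-0.1, 0.6, -0.7]
width: 0.0869
grip_force: 0.0
```

Call:
play_rows(series=[[[0,0,0.004,0,0.087],[0,0,0.008,0,0.087],[0,0,0.008,0,0.087],[0,0,0.008,0,0.06],[0,0,0.008,0,0.05]]])

```text
time: 9.95
tcp_pos: [0.4661, -0.2663, 0.0854]
ee_rot: [0.355, 0.935, 0.0, 0.001]
contact_force: [-0.6, 0.5, 0.1]
width: 0.078
grip_force: 0.0
```

Call:
play_rows(series=[[[0,0,0,0,0.04],[0,0,0,0,0.03],[0,0,0,0,0.03],[0,0,0,0,0.03],[0,0,0,0,0.03]]])

```text
time: 10.45
tcp_pos: [0.4657, -0.2662, 0.0846]
ee_rot: [0.355, 0.935, 0.0, 0.0]
contact_force: [-0.6, -0.4, -0.5]
width: 0.0399
grip_force: 20.1
```

Call:
play_rows(series=[[[0,0,-0.02,0,0.03],[0,0,-0.045,0,0.03],[0,0,-0.075,0,0.03],[0,0,-0.1,0,0.03],[0,0,-0.105,0,0.03]]])

```text
time: 10.95
tcp_pos: [0.4671, -0.2667, 0.1924]
ee_rot: [0.355, 0.935, 0.0, 0.003]
contact_force: [1.5, 0.1, -1.8]
width: 0.0398
grip_force: 20.1
```

```bash
python3 - <<'E'
from cups import *
p,d=grab_frame("top");v,u=np.mgrid[:420,:560];m=lips(p)>0
P=depthpts(np.c_[u.ravel(),v.ravel()],d.ravel(),"top").reshape(420,560,3)
for n,z,r in(("med",.086,.042),("large",.056,.053)):
    near=(d>0)&(np.abs(P[...,2]-z)<.005)&(np.hypot(P[...,0]-.544,P[...,1]+.067)<r)
    Q=P[near&~m];A=np.c_[2*Q[:,:2],np.ones(len(Q))];x=np.linalg.lstsq(A,(Q[:,:2]**2).sum(1),rcond=None)[0]
    L=P[near&m].mean(0);print(n,len(Q),(near&m).sum(),x[:2].round(4),np.sqrt(x[2]+x[:2]@x[:2]).round(4),Q[:,2].mean().round(4),np.arctan2(L[1]-x[1],L[0]-x[0]).round(3))
to(.544,-.067,.186,-2.706)
E
```

```text
med 0 0 [0. 0.] 0.0 nan nan
large 0 0 [0. 0.] 0.0 nan nan
t 11.0 tcp [ 0.4665 -0.2664  0.1914] ang 2.416 j [-0.22  0.26 -0.26  0.   -1.05 -2.08] w 0.04 F [ 0.3 -0.5 -1.3]
MOVE [0.0743 0.2006 0.0055] turn -1.161<stdin>:7: RuntimeWarning: Mean of empty slice.
  ret = um.true_divide(
  ret = ret.dtype.type(ret / rcount)
```

Call:
play_rows(series=[[[0.014,0.037,0,-0.13,0.03],[0.03,0.08,0,-0.26,0.03],[0.046,0.123,0,-0.39,0.03],[0.061,0.165,0,-0.52,0.03],[0.074,0.2,0,-0.65,0.03]]])

```text
time: 11.5
tcp_pos: [0.5424, -0.0653, 0.1874]
ee_rot: [0.035, 0.999, 0.0, -0.002]
contact_force: [1.2, -0.4, -2.1]
width: 0.0398
grip_force: 20.1
```

Call:
play_rows(series=[[[0,0,0,-0.13,0.03],[0,0,0,-0.26,0.03],[0,0,0,-0.39,0.03],[0,0,0,-0.51,0.03],[0,0,0,-0.51,0.03]]])

```text
time: 12.0
tcp_pos: [0.5418, -0.0673, 0.1874]
ee_rot: [-0.215, 0.977, 0.0, -0.002]
contact_force: [-0.6, 0.1, -1.5]
width: 0.0399
grip_force: 20.1
```

```bash
python3 - <<'E'
from cups import *
to(.5438,-.067,.089,-2.706)
p,d=grab_frame("scene");cv2.imwrite("pics/s6.png",cv2.resize(p[130:280,170:370],None,fx=4,fy=4))
E
```

```text
t 12.0 tcp [ 0.5418 -0.0673  0.1874] ang -2.707 j [ 0.17  0.28 -0.24 -0.   -1.06 -1.31] w 0.0399 F [-0.6  0.1 -1.5]
MOVE [-0.0023 -0.0007  0.0984] turn -0.001
```

View pics/s6.png

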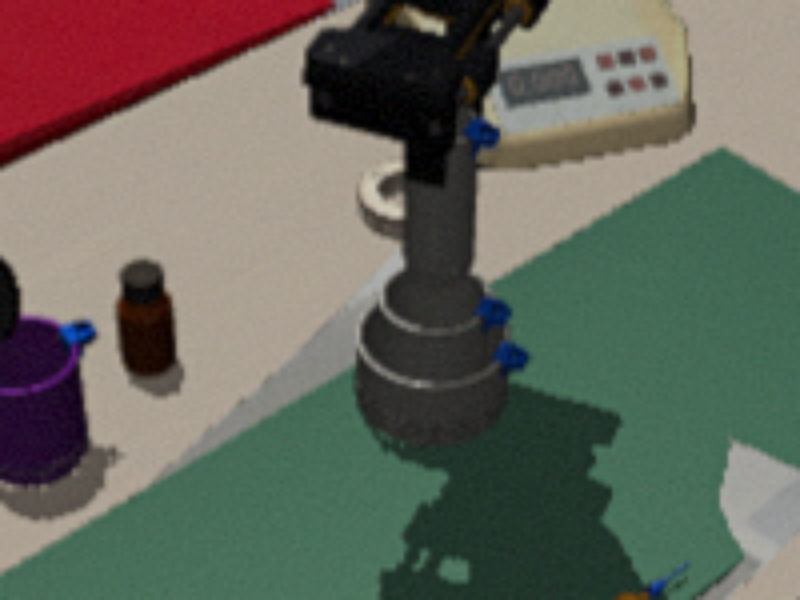

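The small cup hangs over the medium one at column 440 (medium at 435), with its lip at (482,133) in line with the others. I'll lower it.

Call:
play_rows(series=[[[-0.001,0,0.012,0,0.03],[-0.001,0,0.03,0,0.03],[-0.001,0,0.05,0,0.03],[-0.001,0,0.07,0,0.03],[-0.001,0,0.082,0,0.03]]])

```text
time: 12.55
tcp_pos: [0.5422, -0.0671, 0.1048]
ee_rot: [-0.215, 0.977, 0.0, -0.002]
contact_force: [0.6, -0.2, -1.7]
width: 0.0396
grip_force: 20.1
```

Call:
play_rows(series=[[[0,0,0.003,0,0.03],[0,0,0.006,0,0.03],[0,0,0.008,0,0.03],[0,0,0.009,0,0.03],[0,0,0.009,0,0.03]]])

```text
time: 13.05
tcp_pos: [0.5441, -0.0669, 0.099]
ee_rot: [-0.216, 0.976, -0.0, 0.0]
contact_force: [1.2, -0.2, -1.3]
width: 0.0399
grip_force: 20.1
```

Call:
play_rows(series=[[[0,0,0.002,0,0.03],[0,0,0.004,0,0.03],[0,0,0.005,0,0.03],[0,0,0.005,0,0.03],[0,0,0.005,0,0.03]]])

```text
time: 13.55
tcp_pos: [0.5438, -0.067, 0.0935]
ee_rot: [-0.216, 0.976, -0.0, -0.0]
contact_force: [-0.8, 0.3, -2.3]
width: 0.04
grip_force: 20.1
```

Call:
play_rows(series=[[[0,0,0.001,0,0.03],[0,0,0.001,0,0.03],[0,0,0.001,0,0.06],[0,0,0.001,0,0.06],[0,0,0.001,0,0.06]]])

```text
time: 14.05
tcp_pos: [0.544, -0.067, 0.0928]
ee_rot: [-0.216, 0.976, -0.0, 0.0]
contact_force: [0.1, 0.0, -0.2]
width: 0.0558
grip_force: 0.0
```

Call:
play_rows(series=[[[0,0,0,0,0.075],[0,0,0,0,0.075],[0,0,0,0,0.075],[0,0,-0.01,0,0.075],[0,0,-0.02,0,0.075]]])

```text
time: 14.55
tcp_pos: [0.5439, -0.0671, 0.1133]
ee_rot: [-0.216, 0.976, -0.0, -0.0]
contact_force: [0.6, 0.1, 0.8]
width: 0.0743
grip_force: 0.0
```

Call:
play_rows(series=[[[0,0,-0.03,0,0.075],[0,0,-0.06,0,0.075],[0,0,-0.1,0,0.075],[0,0,-0.12,0,0.075],[0,0,-0.12,0,0.075]]])

```text
time: 15.05
tcp_pos: [0.546, -0.067, 0.2377]
ee_rot: [-0.216, 0.976, -0.001, 0.005]
contact_force: [0.9, 0.4, -0.6]
width: 0.0753
grip_force: 0.0
```

```bash
python3 - <<'E'
from cups import *
s=read_state();p,d=grab_frame("wrist")
print(s["tcp_pos"],s["width"])
v,u=np.mgrid[:420,:560];m=lips(p)>0
P=depthpts(np.c_[u.ravel(),v.ravel()],d.ravel(),"wrist",s).reshape(420,560,3)
for n,z,r in(("small",.114,.033),("med",.086,.042),("large",.056,.053)):
    near=(d>0)&(np.abs(P[...,2]-z)<.006)&(np.hypot(P[...,0]-.543,P[...,1]+.067)<r)
    Q=P[near&~m]
    if len(Q)<20: print(n,len(Q));continue
    A=np.c_[2*Q[:,:2],np.ones(len(Q))];x=np.linalg.lstsq(A,(Q[:,:2]**2).sum(1),rcond=None)[0]
    L=P[near&m].mean(0);print(n,len(Q),(near&m).sum(),x[:2].round(4),np.sqrt(x[2]+x[:2]@x[:2]).round(4),np.median(Q[:,2]).round(4),np.arctan2(L[1]-x[1],L[0]-x[0]).round(3))
c,_=grab_frame("scene")
a=cv2.resize(c[150:300,200:330],None,fx=3,fy=3);b=cv2.resize(p,(600,450))
cv2.imwrite("pics/end.png",cv2.resize(np.hstack([a,b]),(792,360)))
E
```

```text
[ 0.54596836 -0.06700946  0.23773212] 0.07529834209511176
small 428 243 [ 0.5434 -0.0655] 0.0183 0.1151 -2.731
med 655 191 [ 0.5417 -0.0664] 0.0282 0.0871 -2.657
large 876 143 [ 0.5433 -0.0665] 0.0396 0.057 -2.693
```

View pics/end.png

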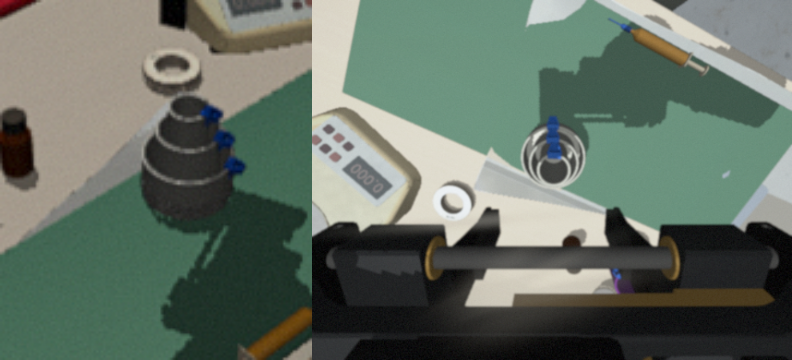

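The final view shows all three cups nested upright with their lips in one line, at (212,114), (225,139) and (235,166). Measured centres agree to about 2 mm, rim heights to about 1 mm, and lip angles to within 0.08 rad. The gripper is clear, so I'm handing in.

```bash
python3 -c "
from station import *
print(close_job())"
```

```text
the job is handed in; nothing more can be done
None
```

The three cups are nested in place with their lips aligned and the job is handed in at about 15 s; `close_job()` gave no verdict, but my last measurements were within every limit I checked.

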